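# Clamp the rail and hold the awl on the pencil cross

## Task

First clamp the pine rail in the jig: swing the cam lever round by its orange knob until it lines up with the red lock mark and nips the rail against the fence. Then take the wood-handled awl out of the tool block and hold it upright with its point on the pencil cross, pressing lightly (about half a kilo), ready for the hammer tap. Finish while still holding it there - do not let go - and leave the cam locked and everything else on the bench where it is.

Things in the scene. Friction and masses are not known exactly. Their poses are not given: they have to be found in the camera images.
- cam (a joint): eccentric cam clamp on the jig, vertical pivot: 0 = open (lever roughly to the jig's -x), grows anticlockwise from above, lever swinging to the jig's -y side; 1.5 rad = lever in line with the red lock mark on the base, cam's lobe nips the rail; stop at 1.6. Stiff pivot (0.15 N m) that stays where left; near the end it pushes the rail a few mm to the fence. 2 N at the knob turn it, up to 15 N over the last 0.3 rad
- cam_pivot (a point): point on the cam's pivot axis, on top of the lever (47 mm above the table, 29 mm above the jig's base); x axis: along the lever from the pivot to the knob, z axis: up. Pale wooden disc 64 mm across and 20 mm thick under a steel lever 22 mm wide
- cam_knob (a point): middle of the upright orange knob at the lever's free end, 85 mm from the pivot axis: round post of 18 mm diameter with a slightly wider ball end; it stands on the lever's top (25 mm below this point) and ends 30 mm above this point. This point is 72 mm above the table. The post is fixed to the lever; pinch it from above or push it sideways
- jig: dark brown clamping jig screwed to the bench, origin under it: x axis towards its fence, y axis along the fence. Base 260 x 350 x 18 mm, its centre 15 mm in +x from the origin; fence 30 mm wide and 16 mm high above the base, its inner face at x = 100 mm, end stop of the same height at the +y end; cam pivot at x = -22 mm, y = 0
- rail: loose pine rail lying on the jig's base between cam and fence, 80 (x) x 300 (y) x 22 mm (z), 0.32 kg, origin at the centre of its underside; its top is 40 mm above the table. It lies up to 4 mm off the fence until clamped; clamping shifts it by a few mm, so look again at the cross afterwards
- cross (a point): centre of the dark pencil cross (two lines 36 mm long, 2 mm wide) on the rail's top face, 35 mm from the rail's centre towards its +y end; z axis: up
- awl_grip (a point): centre of the awl's round pale wooden handle, 27 mm diameter, straight 25 mm either side; steel cap ends 38 mm above, point 106 mm below. z axis: from point to handle. About 0.12 kg. Stands upright in any one of the block's three holes, brass ferrule resting on the block's top 48 mm below this point, 7 mm shank 58 mm down the hole: raise it straight up 65 mm to free it
- awl_tip (a point): the awl's sharp point, at the end of its 58 mm shank; z axis: along the awl towards the handle
- toolblock: wooden tool block fixed to the bench, 60 (x) x 240 (y) x 70 mm high, origin at the centre of its underside; three 10 mm holes in a row along y, 75 mm apart, the middle one at the centre. A tool is best pinched with the fingers closing along the block's x axis, clear of its neighbours
- screwdriver_grip (a point): centre of the red plastic handle of a screwdriver standing in another hole of the block; same shape and height as the awl (top 156 mm above the table). Leave alone
- roundfile_grip (a point): centre of the blue plastic handle of a round file standing in another hole of the block; same shape and height as the awl (top 156 mm above the table). Leave alone
- hammer: claw hammer lying on the bench, 260 mm long, orange handle; leave alone
- stool: half-made wooden step stool, 150 x 300 x 150 mm high; leave alone
- offcut_top: upper one of two pine offcuts lying on one another, 220 x 90 x 18 mm each; leave alone
- tape: yellow roll of tape lying flat, 90 mm across, 24 mm high; leave alone
- cup: paper drink cup with brown sleeve, dark lid and straw, 125 mm high without the straw; leave alone

How it is judged:
By the outcome, as a careful person would: the job done as asked, in the order asked, and still so for the second after the job is handed in, while the arm keeps its last pose, push and grip.
It also fails if it takes over 62 s, if anything falls off the work surface, if the arm or the gripper's body presses on something with over 40 N, if the wrist force passes 120 N, or if a joint passes its speed limit or range.

## Robot

A 7-joint arm with a two-finger parallel gripper is mounted at the origin on the work surface. World frame = base frame: x ahead of the robot, y to its left, z up, the work surface at z = 0. Lengths are in m, angles in rad, forces in N, time in s.
With the tool pointing down it reaches from about 0.425 to 0.875 m from the base axis. Payload 4.7 kg.
Tool frame: the origin (TCP) lies at the very end of the fingers, on their centre line; the grasp point (between the pads) lies 19 mm behind it; y points along the fingers, x is the direction in which the jaws open and shut, and the axes are right-handed (so a half turn about y gives the same grasp; the last joint's range is limited). The gripper opens to 87 mm and grips with 3 to 60 N. Pads are 19 mm wide; open, the fingers measure 117 mm over their backs; the gripper's body (75 mm by 190 mm) begins 51 mm behind the grasp point.
Start: joints at [-1.267, 0.321, -0.07, 1.45, 0.023, 1.371, -0.057], TCP at [0.186, 0.623, 0.223] pointing down, gripper open.
Joint ranges: [-2.86, 2.86], [-0.3, 2.09], [-1.38, 1.24], [0.06, 2.45], [-1.56, 4.7], [0.09, 2.05], [-2.69, 2.69]. Speed limits (rad/s): [2.57, 2.57, 3.14, 3.14, 3.14, 3.14, 3.14].

## Interface

Orientations are given as a 3x3 rotation matrix whose columns are the frame's x, y, z axes.
In Python, from plant import robot gives the robot as it stands. The module is installed in compiled form; this text tells all that it offers.
- The arm moves only by the tool servo_tool, never from a script. Its argument "steps" is a list of rows, each an object of numbers: "x", "y", "z": the shift along the world's x, y, z in m; "wx", "wy", "wz": the turn, a rotation vector about the world's x, y, z in degrees. In form: [{"x": .., "y": .., "z": .., "wx": .., "wy": .., "wz": ..}, ...]. A call has 1 to 8 rows; each row is the pose to reach, as a shift and turn from the pose commanded when the call began; what a row does not reach only later rows make up. A row lasts 1/10 s, in which the tool goes at most 50 mm and 8.59 degrees, less where a joint would pass 70% of its speed; a pose out of reach is approached as far as the arm can. A call with a gripper value outside its range is refused whole. "hand" is the gripper command: -1 is fully open, 1 is shut, values between are in proportion, set as the call begins (left out, the last holds). The fingers move at their own pace and stop on an object; the grip force is fixed at half the most. Time passes only in rows, so rows that repeat a pose let the fingers close. It gives the time, the measured TCP pose, the force and the opening at its end, in the units of the state.
- robot.state(): the state, without advancing time (a new reading comes with each control period).
- robot.camera(name): name is "scene" or "top" or "wrist"; returns (picture, depth): 480x640x3 uint8, red, green, blue; 480x640 float32, m along the optical axis (not along the pixel's ray), 0 where there is no reading.
- robot.camera_model(name): a dict with "vertical_fov" (degrees; the focal length in pixels is half the picture's height over the tangent of half this angle, whatever the lens; pixels are square), "cx", "cy" (the principal point, pixels), "world_from_camera" (4x4, takes a point from camera to world coordinates); the wrist camera has in their place "T_tool_cam" (4x4, takes a point from camera to tool coordinates, whose origin is the TCP and whose axes are the tool frame's). Camera axes: x right, y up, looking along -z (the intrinsics and any distortion apply to the point x, -y, -z); pixel columns grow to the right and rows downward; lengths in m; the calibration is good to about 2 mm. The wrist camera is an equidistant fisheye: a pixel r from the principal point sees the ray r / f radians off the axis. A picture is of the moment at which its call begins: read the wrist's pose just before it. camera_model takes no time and is no camera call.
- robot.close_job(): hands the job in, once; it reports no verdict.
Trained networks look in the newest picture that a camera, given by its name, has taken for a name from the list of things; names that differ only in an ending like _2 or _b are one class to them, and where a whole thing is asked for, a point or a joint stands for the part that bears it (a point fixed in the world has none). Each returns a list of dicts, best first, with "score" (0 to 1); they miss things now and then, are a little off and sometimes report something else, mostly with a low value. They report only what shows in the picture. A call takes as long as a camera call.
- robot.outline_of(thing, camera): "region" (480x640 bool, what is visible of it) and "xy" ([column, row] in pixels, amid what is visible of it).
The state is a dict: "time_s": time; "q": joint angles; "joint_vel": joint speeds; "joint_torque": joint torques, N m; "tcp_pos": TCP position; "tcp_rot": TCP orientation; "ft_force": force on the tool from outside, world axes, zero at the start; "wrist_torque": the same for the moment, N m; "gripper_width": finger opening in m.
Only numpy, scipy, OpenCV 4.12 (cv2) and the standard library are available. Lean on these libraries where they do the work, as an engineer would, in place of code of your own. Each camera call takes 0.05 s, during which the arm holds its last target. There are 200 camera calls.

## Working session

There is one attempt and no reset: what is moved stays moved. The work goes in short steps, Python scripts to look and compute and a tool call to move; the robot and the scene stay as the last step left them, time stands still between calls to the robot, and variables do not carry over. Pictures are saved under pics/ and viewed, about 8 in all and at most 12, crops included, and the job is handed in when it is done.

Besides the shell and the picture viewer there is one more tool, called by a JSON object that holds its "name" and its "arguments", one argument or row to a line. servo_tool: Moves the arm, as the interface text tells. Its arguments: {"type":"object","properties":{"steps":{"type":"array","items":{"type":"object","properties":{"x":{"type":"number"},"y":{"type":"number"},"z":{"type":"number"},"wx":{"type":"number"},"wy":{"type":"number"},"wz":{"type":"number"}}}},"hand":{"type":"number"}},"required":["steps"]}

```bash
mkdir -p pics
cat > h.py <<'E'
import numpy as np, cv2
from plant import robot
def save(n,p): cv2.imwrite('pics/'+n,p[:,:,::-1])
def cam(name):
    m=robot.camera_model(name); f=240/np.tan(np.radians(m['vertical_fov'])/2)
    if name=='wrist':
        s=robot.state(); T=np.eye(4);T[:3,:3]=np.array(s['tcp_rot']);T[:3,3]=s['tcp_pos']; T=T@np.array(m['T_tool_cam'])
    else: T=np.array(m['world_from_camera'])
    return m,f,T
def rays(name,uv,c=None):
    m,f,T=c or cam(name); uv=np.atleast_2d(uv).astype(float)
    d=(uv-[m['cx'],m['cy']])/f
    if name=='wrist':
        r=np.linalg.norm(d,axis=1)+1e-9; v=np.c_[d[:,0]/r*np.sin(r),-d[:,1]/r*np.sin(r),-np.cos(r)]
    else: v=np.c_[d[:,0],-d[:,1],-np.ones(len(d))]
    return T[:3,3],v@T[:3,:3].T
def at_z(name,uv,z,c=None):
    o,v=rays(name,uv,c); return o+v*((z-o[2])/v[:,2])[:,None]
def by_depth(name,uv,d,c=None):
    m,f,T=c or cam(name); o,v=rays(name,uv,c); vc=v@T[:3,:3]; return o+v*(d/-vc[:,2])[:,None]
def project(name,P,c=None):
    m,f,T=c or cam(name); p=(np.atleast_2d(P)-T[:3,3])@T[:3,:3]; x,y,z=p[:,0],-p[:,1],-p[:,2]
    if name=='wrist':
        q=np.hypot(x,y)+1e-9; k=np.arctan2(q,z)/q
    else: k=1/z
    return np.c_[m['cx']+f*k*x,m['cy']+f*k*y]
E
python3 - <<'E'
from h import *
np.set_printoptions(precision=3,suppress=True)
s=robot.state();print(s['tcp_pos'],np.array(s['tcp_rot']),s['time_s'],s['ft_force'])
a,d=robot.camera('top');b,d2=robot.camera('scene');save('a.png',a);save('b.png',b)
np.savez('d0.npz',a=a,d=d,b=b,d2=d2)
for n in ['top','scene']:
    m=robot.camera_model(n);print(n,m['vertical_fov'],np.array(m['world_from_camera'])[:3],{k for k in m})
    D=d if n=='top' else d2
    for t in ['cam_knob','cam','jig','rail','cross','awl_grip','toolblock','screwdriver_grip','roundfile_grip']:
        for r in robot.outline_of(t,n)[:2]:
            u=np.array(r['xy']);R=r['region'];ys,xs=np.nonzero(R)
            print(t,round(r['score'],2),u,R.sum(),by_depth(n,u,D[int(u[1]),int(u[0])])[0], [xs.min(),xs.max(),ys.min(),ys.max()])
m=robot.camera_model('wrist');print(m)
E
```

```text
[0.186 0.622 0.221] [[ 0.286 -0.    -0.958]
 [ 0.958 -0.002  0.286]
 [-0.002 -1.    -0.   ]] 0.0 [-0.416  0.122 -0.81 ]
top 44.60295882358024 [[ 0.014  0.996 -0.091  0.345]
 [-1.     0.014 -0.003 -0.002]
 [-0.002  0.091  0.996  1.954]] {'cy', 'cx', 'world_from_camera', 'vertical_fov'}
cam_knob 0.57 [271.6 240.7] 393 [0.51  0.159 0.05 ] [np.int64(263), np.int64(283), np.int64(229), np.int64(266)]
cam_knob 0.51 [274.  238.4] 6065 [0.518 0.151 0.052] [np.int64(215), np.int64(334), np.int64(179), np.int64(276)]
cam 0.61 [272.9 240.2] 448 [0.513 0.156 0.039] [np.int64(263), np.int64(284), np.int64(228), np.int64(266)]
jig 0.61 [273.  238.5] 5976 [0.516 0.154 0.062] [np.int64(215), np.int64(333), np.int64(179), np.int64(276)]
rail 0.66 [277. 214.] 2226 [0.599 0.144 0.041] [np.int64(233), np.int64(324), np.int64(193), np.int64(235)]
rail 0.5 [268.9 240.8] 419 [0.509 0.167 0.056] [np.int64(264), np.int64(283), np.int64(228), np.int64(265)]
cross 0.73 [278.9 214.3] 2205 [0.598 0.137 0.044] [np.int64(233), np.int64(325), np.int64(194), np.int64(236)]
awl_grip 0.51 [420.4 232.9] 80 [ 0.531 -0.3
[... 1432 characters left out ...]
283  0.065] [np.int64(160), np.int64(241), np.int64(220), np.int64(282)]
toolblock 0.56 [196. 228.] 284 [ 0.545 -0.306  0.122] [np.int64(188), np.int64(201), np.int64(213), np.int64(241)]
screwdriver_grip 0.56 [214.2 234.5] 310 [ 0.579 -0.243  0.143] [np.int64(208), np.int64(222), np.int64(224), np.int64(253)]
roundfile_grip 0.58 [171.3 212.7] 304 [ 0.514 -0.381  0.136] [np.int64(167), np.int64(181), np.int64(201), np.int64(230)]
{'vertical_fov': 65.70646984690485, 'cx': 318.6086182088826, 'cy': 240.43213678081062, 'T_tool_cam': array([[ 1.   , -0.001,  0.   ,  0.   ],
       [ 0.001,  0.256, -0.967, -0.163],
       [ 0.001,  0.967,  0.256,  0.069],
       [ 0.   ,  0.   ,  0.   ,  1.   ]])}
```

Run:
```python
from h import *
z=np.load('d0.npz');a=cv2.resize(z['a'][150:300,190:470],None,fx=2.85,fy=2.85,interpolation=3);b=cv2.resize(z['b'][190:360,140:480],(798,399),interpolation=3)
save('c.png',a[:,:798]);save('d.png',b)
```

```text
(no output)
```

View pics/c.png

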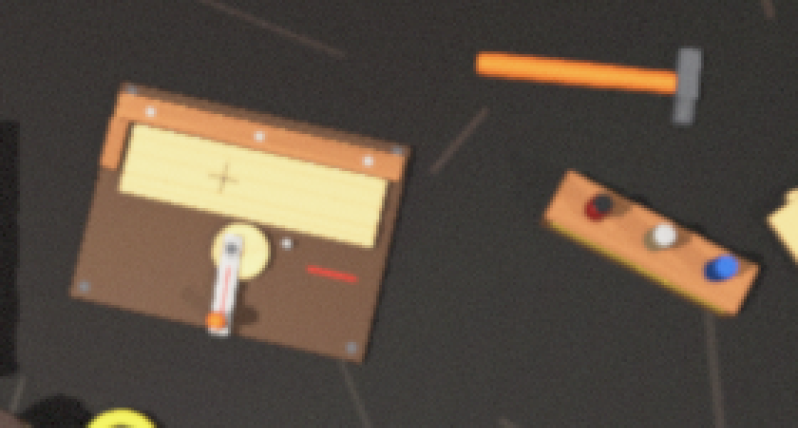

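View pics/b.png

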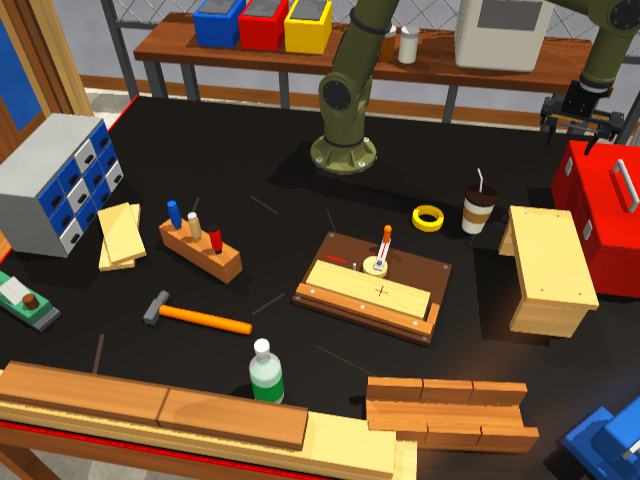

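Run:
```python
from h import *
np.set_printoptions(precision=3,suppress=True)
g=lambda u,v,z:at_z('top',[190+u/2.85,150+v/2.85],z)[0]
P=g(232,246,.047);K=g(216,321,.102);C=g(224,178,.04)
print('piv',P,'knob',K,np.linalg.norm((K-P)[:2]),np.degrees(np.arctan2(*(K-P)[1::-1])),'cross',C)
m0=g(308,268,.018);m1=g(356,280,.018);print('mark',m0,m1,np.degrees(np.arctan2(*(m1-P)[1::-1])),np.degrees(np.arctan2(*(m1-m0)[1::-1])))
for uv in [(600,205),(664,235),(722,267)]: print('tool',g(*uv,.156))
r=robot.camera  
from plant import robot
for t in ['rail','jig','toolblock']:
    R=robot.outline_of(t,'top')[0]['region'].astype(np.uint8)
    c=max(cv2.findContours(R,0,1)[0],key=cv2.contourArea)[:,0]
    W=at_z('top',c,{'rail':.04,'jig':.018,'toolblock':.07}[t])[:,:2].astype(np.float32)
    print(t,cv2.minAreaRect(W))
c=cam('scene');print('scene cross',at_z('scene',[381.5,292],.04),'awltop',at_z('scene',[194,215],.156),'knobtop',at_z('scene',[387,229],.102))
```

```text
piv [0.525 0.16  0.047] knob [0.436 0.172 0.102] 0.0898221405008319 172.75361269067665 cross [0.604 0.172 0.04 ]
mark [0.503 0.074 0.018] [0.49  0.018 0.018] -103.80240777596896 -103.28995626958799
tool [ 0.565 -0.247  0.156]
tool [ 0.533 -0.317  0.156]
tool [ 0.499 -0.379  0.156]
rail ((0.5969359278678894, 0.14002400636672974), (0.3011510670185089, 0.08485404402017593), 77.59814453125)
jig ((0.5579781532287598, 0.15427331626415253), (0.3566724956035614, 0.26461806893348694), 78.11318969726562)
toolblock ((0.5322585105895996, -0.31468644738197327), (0.24447962641716003, 0.07017971575260162), 63.96872329711914)
scene cross [[0.607 0.178 0.04 ]] awltop [[ 0.533 -0.309  0.156]] knobtop [[0.448 0.174 0.102]]
```

{"name": "servo_tool", "arguments": {
  "steps": [
    {"z": 0.05,"wz": -8},
    {"x": 0.03,"y": -0.04,"z": 0.06,"wz": -16},
    {"x": 0.06,"y": -0.08,"z": 0.06,"wz": -24},
    {"x": 0.085,"y": -0.12,"z": 0.06,"wz": -32},
    {"x": 0.11,"y": -0.16,"z": 0.06,"wz": -40},
    {"x": 0.135,"y": -0.2,"z": 0.06,"wz": -48},
    {"x": 0.16,"y": -0.24,"z": 0.06,"wz": -56},
    {"x": 0.185,"y": -0.28,"z": 0.06,"wz": -64}
  ],
  "hand": -1
}}

```text
$.steps[0]: bad value
```

{"name": "servo_tool", "arguments": {
  "steps": [
    {"x": 0.01,"y": -0.03,"wz": -8},
    {"x": 0.03,"y": -0.06,"wz": -16},
    {"x": 0.05,"y": -0.1,"wz": -24},
    {"x": 0.07,"y": -0.14,"wz": -32},
    {"x": 0.07,"y": -0.17,"wz": -40},
    {"x": 0.07,"y": -0.17,"wz": -48},
    {"x": 0.07,"y": -0.17,"wz": -56},
    {"x": 0.07,"y": -0.17,"z": -0.04,"wz": -64}
  ]
}}

```text
$.steps[0]: bad value
```

{"name": "servo_tool", "arguments": {
  "steps": [
    {"z": -0.03,"wz": -8},
    {"z": -0.05,"wz": -16},
    {"z": -0.05,"wz": -24},
    {"z": -0.05,"wz": -32},
    {"z": -0.05,"wz": -40},
    {"z": -0.05,"wz": -45},
    {"z": -0.05,"wz": -45}
  ]
}}

```text
$.steps[0]: bad value
```

```bash
cat > look.py <<'E'
from h import *
import sys
np.set_printoptions(precision=4,suppress=True)
s=robot.state();c=cam('wrist');p,d=robot.camera('wrist');save(sys.argv[1],p)
np.savez('w.npz',p=p,d=d,T=c[2]);R=np.array(s['tcp_rot'])
print(s['time_s'],s['tcp_pos'],'jaw',np.degrees(np.arctan2(R[1,0],R[0,0])),R[2],s['q'],s['ft_force'],s['gripper_width'])
for t in sys.argv[2:]:
    for r in robot.outline_of(t,'wrist')[:2]:
        u=np.array(r['xy']);ys,xs=np.nonzero(r['region']);print(t,round(r['score'],2),u,by_depth('wrist',u,d[int(u[1]),int(u[0])],c)[0],[xs.min(),xs.max(),ys.min(),ys.max()])
E
python3 look.py w1.png cam_knob cam
```

```text
1.15 [0.1858 0.6229 0.2226] jaw 73.393820272659 [ 0.0001 -1.     -0.    ] [-1.2668  0.321  -0.0701  1.4505  0.0226  1.3708 -0.0569] [ 0.2855  0.6802 -0.2703] 0.08683121267503449
```

View pics/w1.png

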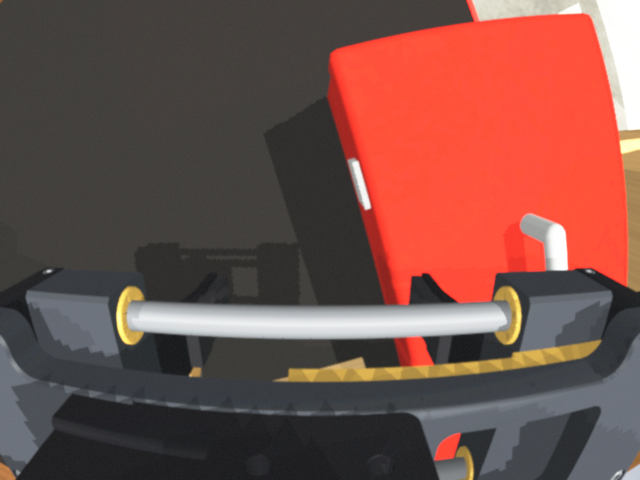

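The last picture shows the toolbox beside the open fingers (unmoved). The rows need all six keys.

{"name": "servo_tool", "arguments": {
  "steps": [
    {"x": 0,"y": 0,"z": 0.05,"wx": 0,"wy": 0,"wz": -8},
    {"x": 0.03,"y": -0.04,"z": 0.06,"wx": 0,"wy": 0,"wz": -16},
    {"x": 0.06,"y": -0.08,"z": 0.06,"wx": 0,"wy": 0,"wz": -24},
    {"x": 0.085,"y": -0.12,"z": 0.06,"wx": 0,"wy": 0,"wz": -32},
    {"x": 0.11,"y": -0.16,"z": 0.06,"wx": 0,"wy": 0,"wz": -40},
    {"x": 0.135,"y": -0.2,"z": 0.06,"wx": 0,"wy": 0,"wz": -48},
    {"x": 0.16,"y": -0.24,"z": 0.06,"wx": 0,"wy": 0,"wz": -56},
    {"x": 0.185,"y": -0.28,"z": 0.06,"wx": 0,"wy": 0,"wz": -64}
  ],
  "hand": -1
}}

```text
time_s: 2.1
tcp_pos: [0.3715, 0.3411, 0.2829]
tcp_rot: [[0.987, 0.0, -0.158], [0.158, 0.001, 0.987], [0.001, -1.0, 0.001]]
ft_force: [0.7, 0.3, 0.2]
gripper_width: 0.087
```

{"name": "servo_tool", "arguments": {
  "steps": [
    {"x": 0.01,"y": -0.03,"z": 0,"wx": 0,"wy": 0,"wz": -8},
    {"x": 0.03,"y": -0.06,"z": 0,"wx": 0,"wy": 0,"wz": -16},
    {"x": 0.05,"y": -0.1,"z": 0,"wx": 0,"wy": 0,"wz": -24},
    {"x": 0.07,"y": -0.14,"z": 0,"wx": 0,"wy": 0,"wz": -32},
    {"x": 0.07,"y": -0.17,"z": 0,"wx": 0,"wy": 0,"wz": -40},
    {"x": 0.07,"y": -0.17,"z": 0,"wx": 0,"wy": 0,"wz": -48},
    {"x": 0.07,"y": -0.17,"z": 0,"wx": 0,"wy": 0,"wz": -56},
    {"x": 0.07,"y": -0.17,"z": -0.04,"wx": 0,"wy": 0,"wz": -64}
  ]
}}

```text
time_s: 2.9
tcp_pos: [0.4442, 0.1742, 0.2472]
tcp_rot: [[0.574, 0.01, 0.819], [-0.819, 0.006, 0.574], [0.001, -1.0, 0.011]]
ft_force: [1.0, 0.9, -0.8]
gripper_width: 0.0871
```

{"name": "servo_tool", "arguments": {
  "steps": [
    {"x": 0,"y": 0,"z": -0.03,"wx": 0,"wy": 0,"wz": -8},
    {"x": 0,"y": 0,"z": -0.05,"wx": 0,"wy": 0,"wz": -16},
    {"x": 0,"y": 0,"z": -0.05,"wx": 0,"wy": 0,"wz": -24},
    {"x": 0,"y": 0,"z": -0.05,"wx": 0,"wy": 0,"wz": -32},
    {"x": 0,"y": 0,"z": -0.05,"wx": 0,"wy": 0,"wz": -40},
    {"x": 0,"y": 0,"z": -0.05,"wx": 0,"wy": 0,"wz": -45},
    {"x": 0,"y": 0,"z": -0.05,"wx": 0,"wy": 0,"wz": -45}
  ]
}}

```text
time_s: 3.6
tcp_pos: [0.4408, 0.1729, 0.1927]
tcp_rot: [[-0.167, 0.0, 0.986], [-0.986, 0.0, -0.167], [-0.0, -1.0, 0.0]]
ft_force: [0.6, 0.2, -0.0]
gripper_width: 0.087
```

```bash
python3 look.py w2.png cam_knob cam
```

```text
3.6 [0.4408 0.1729 0.1927] jaw -99.61518367271847 [-0.0002 -1.      0.0002] [-0.7821 -0.0498  0.3435  1.9248  0.0175  1.2634 -2.1829] [ 0.6439  0.2214 -0.0128] 0.08698695441279654
cam_knob 0.91 [323.1 141.6] [0.5116 0.1572 0.048 ] [np.int64(288), np.int64(363), np.int64(92), np.int64(257)]
```

View pics/w2.png

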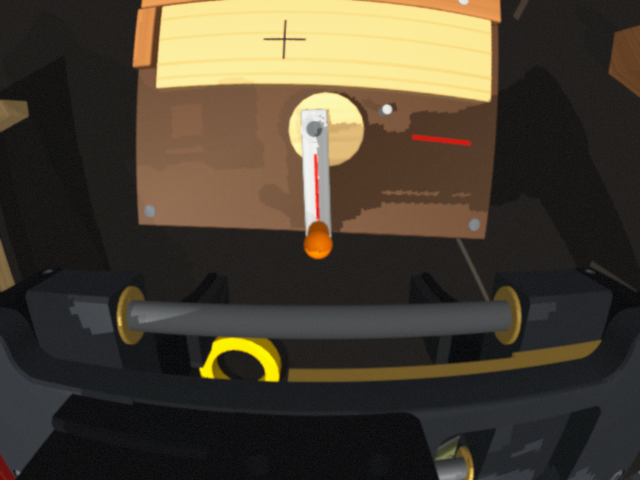

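Run:
```python
from h import *
np.set_printoptions(precision=4,suppress=True)
c=cam('wrist');g=lambda u,z:at_z('wrist',u,z,c)[0]
p,d=np.load('w.npz')['p'],np.load('w.npz')['d']
print('depth knob',by_depth('wrist',[318,240],d[240,318],c),by_depth('wrist',[318,245],d[245,318],c))
hs=cv2.cvtColor(p,cv2.COLOR_RGB2HSV);M=(hs[...,0]>5)&(hs[...,0]<16)&(hs[...,1]>200)&(hs[...,2]>100);M[:215]=0;M[262:]=0;M[:,:290]=0;M[:,345:]=0
ys,xs=np.nonzero(M);print('knob blob',xs.min(),xs.max(),ys.min(),ys.max(),xs.mean(),ys.mean())
P=g((314,128),.047);print('piv',P,'knobbase',g((317,226),.047),'top',g((318,244),.095),'cross',g((285,39),.04))
a,b=g((413,137),.018),g((470,143),.018);print(a,b,[np.degrees(np.arctan2(*(q-P)[1::-1])) for q in (a,b)],'lever',np.degrees(np.arctan2(*(g((318,220),.047)-P)[1::-1])), np.degrees(np.arctan2(*(b-a)[1::-1])))
```

```text
depth knob [[0.4444 0.1727 0.1035]] [[0.4408 0.1733 0.1036]]
knob blob 304 332 222 258 317.87068965517244 240.36925287356323
piv [0.524  0.1628 0.047 ] knobbase [0.4421 0.174  0.047 ] top [0.4392 0.1736 0.095 ] cross [0.606  0.1742 0.04  ]
[0.5044 0.0744 0.018 ] [0.4927 0.0182 0.018 ] [np.float64(-102.50818963747138), np.float64(-102.22410794764276)] lever 172.9672383100965 -101.77610724999676
```

Knob ball at (318,244), pivot (314,128), cross (285,39), red mark (413–470, 137–143); positions agree with the top view. The lever is at 172°, the mark at -102°, so the turn is about 86°.

{"name": "servo_tool", "arguments": {
  "steps": [
    {"x": 0,"y": 0.001,"z": -0.045,"wx": 0,"wy": 0,"wz": 0},
    {"x": 0,"y": 0.001,"z": -0.09,"wx": 0,"wy": 0,"wz": 0},
    {"x": 0,"y": 0.001,"z": -0.12,"wx": 0,"wy": 0,"wz": 0},
    {"x": 0,"y": 0.001,"z": -0.135,"wx": 0,"wy": 0,"wz": 0},
    {"x": 0,"y": 0.001,"z": -0.135,"wx": 0,"wy": 0,"wz": 0}
  ],
  "hand": -1
}}

```text
time_s: 4.25
tcp_pos: [0.4388, 0.1729, 0.0553]
tcp_rot: [[-0.166, -0.004, 0.986], [-0.986, -0.003, -0.166], [0.004, -1.0, -0.004]]
ft_force: [1.1, -0.3, 0.9]
gripper_width: 0.0872
```

{"name": "servo_tool", "arguments": {
  "steps": [
    {"x": 0,"y": 0,"z": 0,"wx": 0,"wy": 0,"wz": 0},
    {"x": 0,"y": 0,"z": 0,"wx": 0,"wy": 0,"wz": 0},
    {"x": 0,"y": 0,"z": 0,"wx": 0,"wy": 0,"wz": 0},
    {"x": 0,"y": 0,"z": 0,"wx": 0,"wy": 0,"wz": 0},
    {"x": 0,"y": 0,"z": 0,"wx": 0,"wy": 0,"wz": 0},
    {"x": 0,"y": 0,"z": 0,"wx": 0,"wy": 0,"wz": 0}
  ],
  "hand": 0.9
}}

```text
time_s: 4.85
tcp_pos: [0.4409, 0.174, 0.0578]
tcp_rot: [[-0.167, 0.0, 0.986], [-0.986, 0.0, -0.167], [-0.0, -1.0, 0.0]]
ft_force: [-0.7, 0.1, 0.2]
gripper_width: 0.0468
```

Run:
```python
import numpy as np
P=np.array([.5245,.162]);r=.085
for a in range(0,91,5):
    q=P+r*np.array([np.cos(np.radians(172.2+a)),np.sin(np.radians(172.2+a))]);print(a,(q-[.4403,.1735]).round(4))
```

```text
0 [-0.  0.]
5 [-0.0007 -0.0073]
10 [-0.0007 -0.0148]
15 [-0.0001 -0.0222]
20 [ 0.0011 -0.0295]
25 [ 0.003  -0.0366]
30 [ 0.0055 -0.0436]
35 [ 0.0086 -0.0504]
40 [ 0.0123 -0.0568]
45 [ 0.0165 -0.0629]
50 [ 0.0212 -0.0686]
55 [ 0.0264 -0.0739]
60 [ 0.0321 -0.0787]
65 [ 0.0382 -0.0829]
70 [ 0.0446 -0.0867]
75 [ 0.0513 -0.0899]
80 [ 0.0582 -0.0924]
85 [ 0.0654 -0.0944]
90 [ 0.0727 -0.0957]
```

Gripper still closing (47 mm after 0.6 s); wait more.

{"name": "servo_tool", "arguments": {
  "steps": [
    {"x": 0,"y": 0,"z": 0,"wx": 0,"wy": 0,"wz": 0},
    {"x": 0,"y": 0,"z": 0,"wx": 0,"wy": 0,"wz": 0},
    {"x": 0,"y": 0,"z": 0,"wx": 0,"wy": 0,"wz": 0},
    {"x": 0,"y": 0,"z": 0,"wx": 0,"wy": 0,"wz": 0},
    {"x": 0,"y": 0,"z": 0,"wx": 0,"wy": 0,"wz": 0},
    {"x": 0,"y": 0,"z": 0,"wx": 0,"wy": 0,"wz": 0}
  ],
  "hand": 0.9
}}

```text
time_s: 5.45
tcp_pos: [0.4407, 0.1738, 0.0575]
tcp_rot: [[-0.167, -0.0, 0.986], [-0.986, -0.0, -0.167], [0.0, -1.0, -0.0]]
ft_force: [-0.1, -0.3, -0.3]
gripper_width: 0.017
```

{"name": "servo_tool", "arguments": {
  "steps": [
    {"x": -0.0007,"y": -0.0073,"z": 0,"wx": 0,"wy": 0,"wz": 5},
    {"x": -0.0007,"y": -0.0148,"z": 0,"wx": 0,"wy": 0,"wz": 10},
    {"x": 0,"y": -0.022,"z": 0,"wx": 0,"wy": 0,"wz": 15},
    {"x": 0.001,"y": -0.0295,"z": 0,"wx": 0,"wy": 0,"wz": 20},
    {"x": 0.003,"y": -0.0366,"z": 0,"wx": 0,"wy": 0,"wz": 25},
    {"x": 0.0055,"y": -0.0436,"z": 0,"wx": 0,"wy": 0,"wz": 30},
    {"x": 0.0086,"y": -0.0504,"z": 0,"wx": 0,"wy": 0,"wz": 35},
    {"x": 0.0123,"y": -0.0568,"z": 0,"wx": 0,"wy": 0,"wz": 40}
  ]
}}

```text
time_s: 6.25
tcp_pos: [0.4531, 0.118, 0.0576]
tcp_rot: [[0.51, 0.0, 0.86], [-0.86, 0.001, 0.51], [-0.001, -1.0, 0.001]]
ft_force: [0.8, 3.2, -2.3]
gripper_width: 0.0177
```

{"name": "servo_tool", "arguments": {
  "steps": [
    {"x": 0.0042,"y": -0.0061,"z": 0,"wx": 0,"wy": 0,"wz": 5},
    {"x": 0.0089,"y": -0.0118,"z": 0,"wx": 0,"wy": 0,"wz": 10},
    {"x": 0.0141,"y": -0.0171,"z": 0,"wx": 0,"wy": 0,"wz": 15},
    {"x": 0.0198,"y": -0.0219,"z": 0,"wx": 0,"wy": 0,"wz": 20},
    {"x": 0.0259,"y": -0.0261,"z": 0,"wx": 0,"wy": 0,"wz": 25},
    {"x": 0.0323,"y": -0.0299,"z": 0,"wx": 0,"wy": 0,"wz": 30},
    {"x": 0.039,"y": -0.0331,"z": 0,"wx": 0,"wy": 0,"wz": 35},
    {"x": 0.0459,"y": -0.0356,"z": 0,"wx": 0,"wy": 0,"wz": 40}
  ]
}}

```text
time_s: 7.05
tcp_pos: [0.4963, 0.0842, 0.0574]
tcp_rot: [[0.943, -0.006, 0.331], [-0.331, 0.003, 0.943], [-0.007, -1.0, 0.001]]
ft_force: [-9.9, 5.8, 7.7]
gripper_width: 0.0171
```

{"name": "servo_tool", "arguments": {
  "steps": [
    {"x": 0.0036,"y": -0.001,"z": 0,"wx": 0,"wy": 0,"wz": 2.5},
    {"x": 0.0072,"y": -0.002,"z": 0,"wx": 0,"wy": 0,"wz": 5},
    {"x": 0.008,"y": -0.0022,"z": 0,"wx": 0,"wy": 0,"wz": 6},
    {"x": 0.008,"y": -0.0022,"z": 0,"wx": 0,"wy": 0,"wz": 6}
  ]
}}

```text
time_s: 7.45
tcp_pos: [0.5034, 0.0822, 0.0574]
tcp_rot: [[0.972, -0.008, 0.234], [-0.234, 0.003, 0.972], [-0.008, -1.0, 0.001]]
ft_force: [-9.3, 5.6, 7.8]
gripper_width: 0.0173
```

Run:
```python
from h import *
print(robot.state())
p,d=robot.camera('top');save('t2full.png',p);save('t2.png',cv2.resize(p[170:290,200:350],(750,600),interpolation=3))
```

```text
{'time_s': 7.45, 'q': array([-0.53733231,  0.18358298,  0.35615403,  1.98656079, -0.08169155,
        0.99115072, -0.37766006]), 'joint_vel': array([-0.0022497 , -0.00252091,  0.0001859 ,  0.00327225,  0.00121435,
       -0.00495463, -0.01200521]), 'joint_torque': array([  3.22303444, -31.57616615,   5.24486661, -28.333776  ,
         1.94555908,  -3.0108621 ,   0.37178887]), 'tcp_pos': array([0.50340223, 0.08220269, 0.0573726 ]), 'tcp_rot': array([[ 0.97219202, -0.00760748,  0.23406153],
       [-0.23404281,  0.00327704,  0.97222077],
       [-0.00816318, -0.99996569,  0.00140544]]), 'ft_force': array([-9.26575318,  5.60728185,  7.8123504 ]), 'wrist_torque': array([ 0.98541087,  2.0854634 , -0.28136026]), 'gripper_width': 0.01733909543674482}
```

View pics/t2.png

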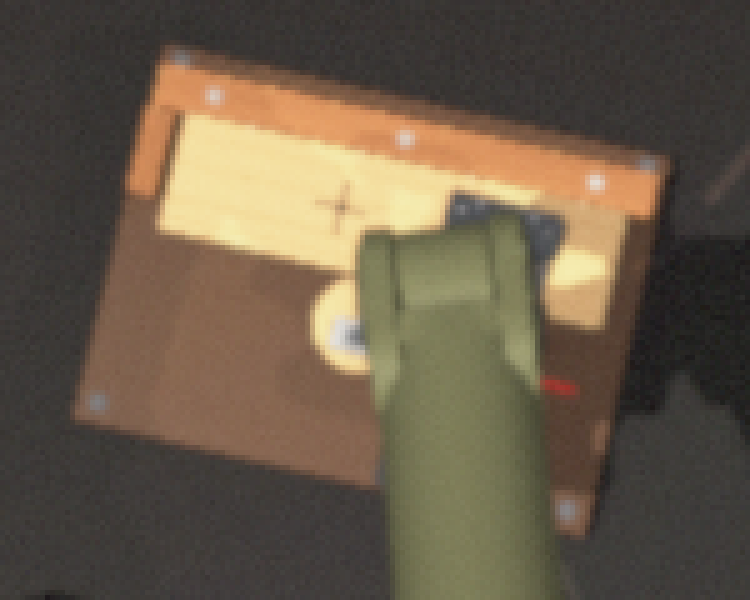

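{"name": "servo_tool", "arguments": {
  "steps": [
    {"x": 0.003,"y": 0,"z": 0,"wx": 0,"wy": 0,"wz": 1},
    {"x": 0.006,"y": 0,"z": 0,"wx": 0,"wy": 0,"wz": 2},
    {"x": 0.006,"y": 0,"z": 0,"wx": 0,"wy": 0,"wz": 2},
    {"x": 0.006,"y": 0,"z": 0,"wx": 0,"wy": 0,"wz": 2}
  ]
}}

```text
time_s: 7.9
tcp_pos: [0.5087, 0.0811, 0.0574]
tcp_rot: [[0.98, -0.009, 0.2], [-0.2, 0.002, 0.98], [-0.009, -1.0, -0.0]]
ft_force: [-11.1, 2.2, 10.9]
gripper_width: 0.0171
```

```bash
python3 look.py w3.png cam_knob
```

```text
7.9 [0.5087 0.0811 0.0574] jaw -11.520028443732734 [-0.0092 -1.     -0.0001] [-0.5303  0.1953  0.3541  1.9732 -0.0842  0.9951 -0.337 ] [-11.0756   2.2399  10.8983] 0.017103808552819587
cam_knob 0.96 [326.7 143.2] [0.5266 0.1492 0.0486] [np.int64(269), np.int64(399), np.int64(54), np.int64(361)]
cam_knob 0.51 [302.1 143. ] [0.5155 0.1516 0.0471] [np.int64(154), np.int64(578), np.int64(0), np.int64(369)]
```

View pics/w3.png

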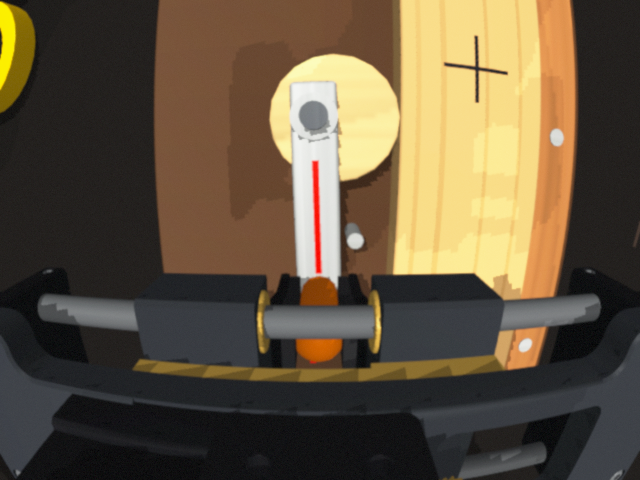

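Run:
```python
from h import *
np.set_printoptions(precision=4,suppress=True)
c=cam('wrist');g=lambda u,z:at_z('wrist',u,z,c)[0]
p=np.load('w.npz')['p'].astype(int);M=(p[...,0]>150)&(p[...,1]<70)&(p[...,2]<70);M[:155]=0;M[275:]=0;M[:,:300]=0;M[:,335:]=0
ys,xs=np.nonzero(M);k=np.polyfit(ys,xs,1);a,b=[g((np.polyval(k,y),y),.047) for y in (165,268)]
print(a,b,'lever',np.degrees(np.arctan2(*(b-a)[1::-1])),'piv',g((314,115),.047),'cross',g((477,69),.04))
# extrapolate lever line to mark
```

```text
[0.5192 0.1403 0.047 ] [0.5106 0.0906 0.047 ] lever -99.87162488831393 piv [0.5235 0.1633 0.047 ] cross [0.6101 0.175  0.04  ]
```

{"name": "servo_tool", "arguments": {
  "steps": [
    {"x": -0.003,"y": 0.001,"z": 0,"wx": 0,"wy": 0,"wz": 0},
    {"x": -0.003,"y": 0.001,"z": 0,"wx": 0,"wy": 0,"wz": 0},
    {"x": -0.003,"y": 0.001,"z": 0,"wx": 0,"wy": 0,"wz": 0},
    {"x": -0.003,"y": 0.001,"z": 0,"wx": 0,"wy": 0,"wz": 0}
  ],
  "hand": 0.2
}}

```text
time_s: 8.4
tcp_pos: [0.5104, 0.0801, 0.0576]
tcp_rot: [[0.98, 0.001, 0.201], [-0.201, -0.0, 0.98], [0.001, -1.0, -0.0]]
ft_force: [-0.2, 0.2, -0.4]
gripper_width: 0.0331
```

{"name": "servo_tool", "arguments": {
  "steps": [
    {"x": 0,"y": 0,"z": 0.015,"wx": 0,"wy": 0,"wz": 0},
    {"x": 0,"y": 0,"z": 0.05,"wx": 0,"wy": 0,"wz": 0},
    {"x": 0,"y": 0,"z": 0.09,"wx": 0,"wy": 0,"wz": 0},
    {"x": 0,"y": 0,"z": 0.13,"wx": 0,"wy": 0,"wz": 0},
    {"x": 0,"y": -0.05,"z": 0.17,"wx": 0,"wy": 0,"wz": 0},
    {"x": 0,"y": -0.1,"z": 0.21,"wx": 0,"wy": 0,"wz": 0},
    {"x": 0,"y": -0.1,"z": 0.21,"wx": 0,"wy": 0,"wz": 0},
    {"x": 0,"y": -0.1,"z": 0.21,"wx": 0,"wy": 0,"wz": 0}
  ],
  "hand": -1
}}

```text
time_s: 9.2
tcp_pos: [0.5117, -0.0245, 0.2711]
tcp_rot: [[0.978, 0.007, 0.208], [-0.208, -0.0, 0.978], [0.007, -1.0, 0.001]]
ft_force: [0.1, -0.7, 0.6]
gripper_width: 0.085
```

```bash
python3 look.py w4.png cross rail cam_knob
```

```text
9.2 [ 0.5117 -0.0245  0.2711] jaw -12.029028560391302 [ 0.0066 -1.      0.0009] [-0.4587 -0.0117  0.4536  1.7329  0.0057  1.4126 -0.2159] [ 0.1369 -0.6502  0.5994] 0.08498167118436886
cross 0.9 [368.9  89.9] [0.5919 0.0901 0.0426] [np.int64(328), np.int64(405), np.int64(0), np.int64(182)]
rail 0.93 [369.7  90.1] [0.5928 0.0898 0.0419] [np.int64(329), np.int64(405), np.int64(0), np.int64(181)]
cam_knob 0.68 [295.3  52.2] [0.5251 0.1446 0.0472] [np.int64(270), np.int64(330), np.int64(12), np.int64(127)]
```

View pics/w4.png

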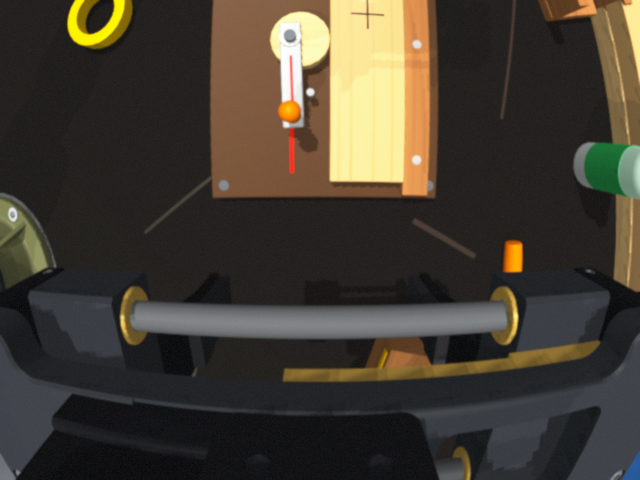

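Lever line and lock mark are collinear (pixels x≈290–292, rows 40–172), rail tight to the fence. Now the awl.

{"name": "servo_tool", "arguments": {
  "steps": [
    {"x": 0.004,"y": -0.05,"z": 0,"wx": 0,"wy": 0,"wz": -4},
    {"x": 0.008,"y": -0.1,"z": 0,"wx": 0,"wy": 0,"wz": -8},
    {"x": 0.012,"y": -0.15,"z": 0,"wx": 0,"wy": 0,"wz": -12},
    {"x": 0.016,"y": -0.2,"z": 0,"wx": 0,"wy": 0,"wz": -14},
    {"x": 0.02,"y": -0.25,"z": 0,"wx": 0,"wy": 0,"wz": -14},
    {"x": 0.021,"y": -0.29,"z": 0,"wx": 0,"wy": 0,"wz": -14},
    {"x": 0.021,"y": -0.293,"z": -0.01,"wx": 0,"wy": 0,"wz": -14},
    {"x": 0.021,"y": -0.293,"z": -0.01,"wx": 0,"wy": 0,"wz": -14}
  ]
}}

```text
time_s: 10.2
tcp_pos: [0.5301, -0.3121, 0.2546]
tcp_rot: [[0.901, -0.005, 0.433], [-0.433, 0.002, 0.901], [-0.005, -1.0, -0.001]]
ft_force: [0.4, 0.4, -0.3]
gripper_width: 0.0873
```

{"name": "servo_tool", "arguments": {
  "steps": [
    {"x": 0,"y": 0,"z": 0,"wx": 0,"wy": 0,"wz": 0},
    {"x": 0,"y": 0,"z": 0,"wx": 0,"wy": 0,"wz": 0}
  ]
}}

```text
time_s: 10.4
tcp_pos: [0.532, -0.3101, 0.2574]
tcp_rot: [[0.903, 0.0, 0.429], [-0.429, 0.001, 0.903], [-0.0, -1.0, 0.001]]
ft_force: [-0.4, -0.1, 0.3]
gripper_width: 0.087
```

```bash
python3 look.py w5.png awl_grip screwdriver_grip roundfile_grip
```

```text
10.4 [ 0.532  -0.3101  0.2574] jaw -25.386806610112274 [-0.0005 -1.      0.0012] [-0.0919  0.2733  0.7109  1.512  -0.1801  1.4234  0.1841] [-0.3805 -0.1279  0.2797] 0.08699386916201308
awl_grip 0.78 [322.4 236.4] [ 0.5362 -0.3086  0.1573] [np.int64(310), np.int64(342), np.int64(213), np.int64(260)]
awl_grip 0.44 [398.6 354.4] [ 0.5458 -0.5105  0.0381] [np.int64(359), np.int64(432), np.int64(337), np.int64(367)]
screwdriver_grip 0.6 [329.1 141. ] [ 0.5699 -0.2481  0.1576] [np.int64(311), np.int64(345), np.int64(126), np.int64(159)]
roundfile_grip 0.82 [318.9 300.2] [ 0.5045 -0.3699  0.1163] [np.int64(309), np.int64(336), np.int64(286), np.int64(346)]
```

View pics/w5.png

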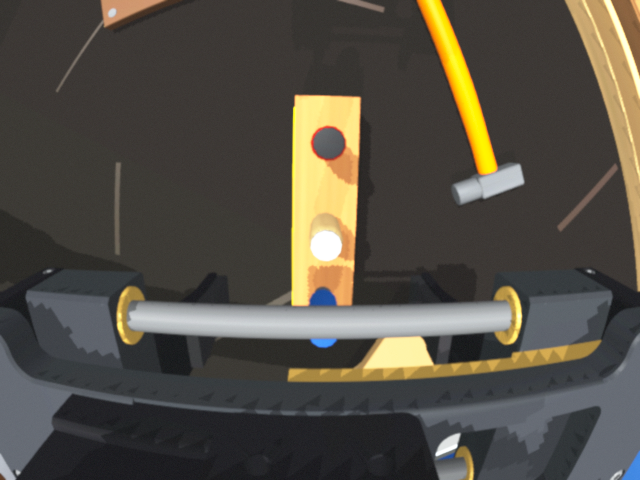

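Run:
```python
from h import *
c=cam('wrist');print(at_z('wrist',[[326,245],[328,143]],.156,c))
```

```text
[[ 0.53525217 -0.31769312  0.156     ]
 [ 0.56839504 -0.25073753  0.156     ]]
```

Awl's white cap is at (326,245) in the middle hole; screwdriver at (328,143), 75 mm away as expected.

{"name": "servo_tool", "arguments": {
  "steps": [
    {"x": 0.003,"y": -0.007,"z": 0,"wx": 0,"wy": 0,"wz": -1},
    {"x": 0.003,"y": -0.007,"z": -0.04,"wx": 0,"wy": 0,"wz": -1},
    {"x": 0.003,"y": -0.007,"z": -0.08,"wx": 0,"wy": 0,"wz": -1},
    {"x": 0.003,"y": -0.007,"z": -0.12,"wx": 0,"wy": 0,"wz": -1},
    {"x": 0.003,"y": -0.007,"z": -0.145,"wx": 0,"wy": 0,"wz": -1},
    {"x": 0.003,"y": -0.007,"z": -0.154,"wx": 0,"wy": 0,"wz": -1},
    {"x": 0.003,"y": -0.007,"z": -0.154,"wx": 0,"wy": 0,"wz": -1}
  ],
  "hand": -1
}}

```text
time_s: 11.3
tcp_pos: [0.5334, -0.3197, 0.1027]
tcp_rot: [[0.894, -0.002, 0.448], [-0.448, 0.0, 0.894], [-0.002, -1.0, -0.001]]
ft_force: [0.2, -0.8, 0.2]
gripper_width: 0.0871
```

{"name": "servo_tool", "arguments": {
  "steps": [
    {"x": 0,"y": 0,"z": 0,"wx": 0,"wy": 0,"wz": 0},
    {"x": 0,"y": 0,"z": 0,"wx": 0,"wy": 0,"wz": 0},
    {"x": 0,"y": 0,"z": 0,"wx": 0,"wy": 0,"wz": 0},
    {"x": 0,"y": 0,"z": 0,"wx": 0,"wy": 0,"wz": 0},
    {"x": 0,"y": 0,"z": 0,"wx": 0,"wy": 0,"wz": 0},
    {"x": 0,"y": 0,"z": 0,"wx": 0,"wy": 0,"wz": 0},
    {"x": 0,"y": 0,"z": 0,"wx": 0,"wy": 0,"wz": 0},
    {"x": 0,"y": 0,"z": 0,"wx": 0,"wy": 0,"wz": 0}
  ],
  "hand": 1
}}

```text
time_s: 12.1
tcp_pos: [0.5339, -0.3197, 0.1036]
tcp_rot: [[0.894, -0.0, 0.448], [-0.448, -0.0, 0.894], [-0.0, -1.0, -0.0]]
ft_force: [-0.6, 1.4, -0.2]
gripper_width: 0.0308
```

{"name": "servo_tool", "arguments": {
  "steps": [
    {"x": 0,"y": 0,"z": 0,"wx": 0,"wy": 0,"wz": 0},
    {"x": 0,"y": 0,"z": 0,"wx": 0,"wy": 0,"wz": 0},
    {"x": 0,"y": 0,"z": 0,"wx": 0,"wy": 0,"wz": 0},
    {"x": 0,"y": 0,"z": 0,"wx": 0,"wy": 0,"wz": 0}
  ],
  "hand": 1
}}

```text
time_s: 12.5
tcp_pos: [0.5339, -0.3196, 0.1035]
tcp_rot: [[0.894, -0.0, 0.448], [-0.448, 0.0, 0.894], [-0.0, -1.0, -0.0]]
ft_force: [-1.0, -0.1, -0.3]
gripper_width: 0.0258
```

{"name": "servo_tool", "arguments": {
  "steps": [
    {"x": 0,"y": 0,"z": 0.01,"wx": 0,"wy": 0,"wz": 0},
    {"x": 0,"y": 0,"z": 0.025,"wx": 0,"wy": 0,"wz": 0},
    {"x": 0,"y": 0,"z": 0.045,"wx": 0,"wy": 0,"wz": 0},
    {"x": 0,"y": 0,"z": 0.07,"wx": 0,"wy": 0,"wz": 0},
    {"x": 0,"y": 0,"z": 0.1,"wx": 0,"wy": 0,"wz": 0},
    {"x": 0,"y": 0,"z": 0.13,"wx": 0,"wy": 0,"wz": 0},
    {"x": 0,"y": 0,"z": 0.145,"wx": 0,"wy": 0,"wz": 0},
    {"x": 0,"y": 0,"z": 0.145,"wx": 0,"wy": 0,"wz": 0}
  ]
}}

```text
time_s: 13.3
tcp_pos: [0.535, -0.3207, 0.2518]
tcp_rot: [[0.894, 0.005, 0.448], [-0.448, -0.002, 0.894], [0.005, -1.0, 0.0]]
ft_force: [0.2, -0.7, -0.7]
gripper_width: 0.0266
```

{"name": "servo_tool", "arguments": {
  "steps": [
    {"x": 0,"y": 0,"z": 0.035,"wx": 0,"wy": 0,"wz": 0},
    {"x": 0.005,"y": 0.04,"z": 0.04,"wx": 0,"wy": 0,"wz": 2},
    {"x": 0.01,"y": 0.09,"z": 0.04,"wx": 0,"wy": 0,"wz": 4},
    {"x": 0.015,"y": 0.135,"z": 0.04,"wx": 0,"wy": 0,"wz": 6},
    {"x": 0.025,"y": 0.18,"z": 0.04,"wx": 0,"wy": 0,"wz": 8},
    {"x": 0.035,"y": 0.225,"z": 0.04,"wx": 0,"wy": 0,"wz": 10},
    {"x": 0.045,"y": 0.27,"z": 0.03,"wx": 0,"wy": 0,"wz": 12},
    {"x": 0.055,"y": 0.315,"z": 0.02,"wx": 0,"wy": 0,"wz": 14}
  ]
}}

```text
time_s: 14.1
tcp_pos: [0.5885, -0.0027, 0.267]
tcp_rot: [[0.976, -0.001, 0.217], [-0.217, 0.0, 0.976], [-0.001, -1.0, -0.0]]
ft_force: [1.0, 0.4, -0.9]
gripper_width: 0.0262
```

{"name": "servo_tool", "arguments": {
  "steps": [
    {"x": 0.007,"y": 0.045,"z": -0.01,"wx": 0,"wy": 0,"wz": 0},
    {"x": 0.013,"y": 0.09,"z": -0.03,"wx": 0,"wy": 0,"wz": 0},
    {"x": 0.019,"y": 0.13,"z": -0.05,"wx": 0,"wy": 0,"wz": 0},
    {"x": 0.021,"y": 0.16,"z": -0.07,"wx": 0,"wy": 0,"wz": 0},
    {"x": 0.021,"y": 0.179,"z": -0.08,"wx": 0,"wy": 0,"wz": 0},
    {"x": 0.021,"y": 0.179,"z": -0.09,"wx": 0,"wy": 0,"wz": 0},
    {"x": 0.021,"y": 0.179,"z": -0.09,"wx": 0,"wy": 0,"wz": 0},
    {"x": 0.021,"y": 0.179,"z": -0.09,"wx": 0,"wy": 0,"wz": 0}
  ]
}}

```text
time_s: 14.9
tcp_pos: [0.6106, 0.1713, 0.1791]
tcp_rot: [[0.975, 0.001, 0.222], [-0.222, -0.001, 0.975], [0.001, -1.0, -0.001]]
ft_force: [0.4, -0.6, -0.7]
gripper_width: 0.0259
```

```bash
python3 look.py w6.png awl_tip cross
```

```text
14.9 [0.6106 0.1713 0.1791] jaw -12.811778336029692 [ 0.0011 -1.     -0.0011] [-0.6388  0.3208  0.4011  1.5667 -0.1273  1.2799 -0.4431] [ 0.3866 -0.6175 -0.7323] 0.025887055357936777
awl_tip 0.7 [320.5 296.8] [0.6152 0.1872 0.2203] [np.int64(285), np.int64(352), np.int64(239), np.int64(369)]
cross 0.6 [316.6 174.2] [0.6197 0.2157 0.0416] [np.int64(264), np.int64(364), np.int64(84), np.int64(368)]
```

View pics/w6.png

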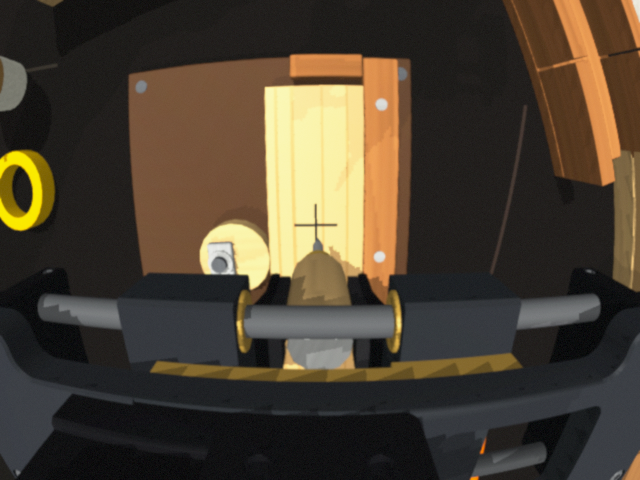

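Cross at (315,225); the awl's shank end shows at (317,240) just below it.

Run:
```python
from h import *
np.set_printoptions(precision=4,suppress=True)
c=cam('wrist');T=np.array(robot.state()['tcp_pos']);print('exp tip px',project('wrist',T-[0,0,.0915],c),T,'ferrule top',project('wrist',T-[0,0,.0335],c))
p=np.load('w.npz')['p']
g=cv2.cvtColor(p,6).astype(float)[205:250,290:345]
print('cross',at_z('wrist',[315.5,225],.04,c))
save('crop6.png',cv2.resize(p[195:265,280:360],(800,700),interpolation=3)[:600])
a,_=robot.camera('scene');save('s6.png',cv2.resize(a[230:350,300:450],(750,600),interpolation=3)); np.savez('s6.npz',a=a)
print('scene tip px',project('scene',T-[0,0,.0915]))
```

```text
exp tip px [[317.721  243.6129]] [0.6109 0.1724 0.18  ] ferrule top [[317.8068 270.8184]]
cross [[0.6098 0.1756 0.04  ]]
scene tip px [[380.9424 280.2517]]
```

View pics/crop6.png

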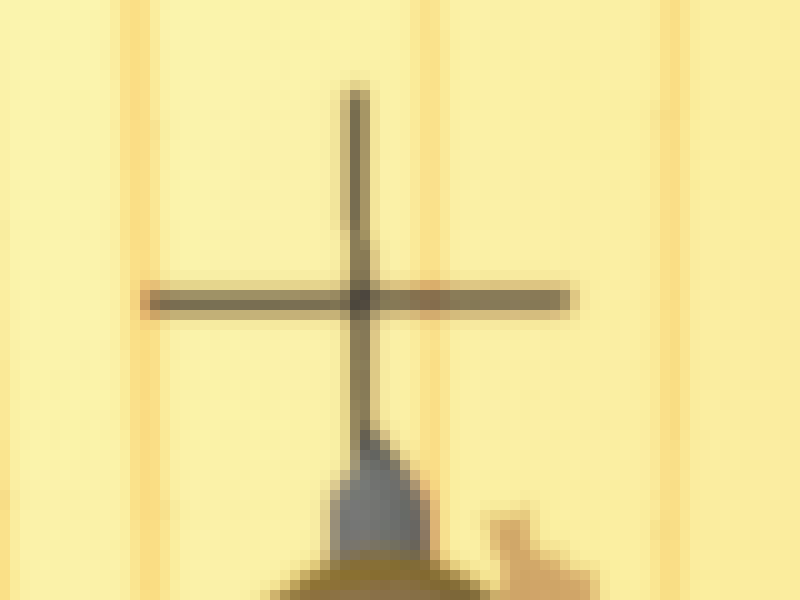

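View pics/s6.png

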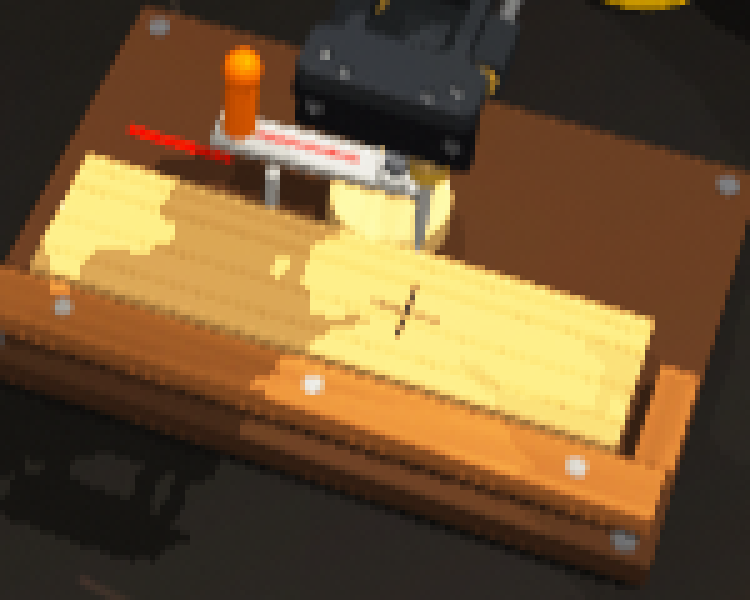

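Run:
```python
from h import *
np.set_printoptions(precision=4,suppress=True)
c=cam('wrist');T=np.array(robot.state()['tcp_pos'])
C=at_z('wrist',[316.2,225],.04,c)[0];t=at_z('wrist',[317,238],T[2]-.0915,c)[0];print('cross',C,'tip',t,'tip-tcp',t-T,'move',C-t)
Cs=at_z('scene',[381,292],.04)[0];ts=at_z('scene',[384,279.6],T[2]-.0915)[0];print('scene cross',Cs,'tip',ts,'move',Cs-ts)
print('scene line of vertical shank',project('scene',[t,t+[0,0,.03]]),'obs (384,279.6)->(385.6,266)')
# handle centroid columns in wrist: silhouettes
d=np.load('w.npz')['d'];
for y in (262,275,285,300,350): 
    print(y,by_depth('wrist',[319,y],d[y,319],c)[0])
```

```text
cross [0.6102 0.176  0.04  ] tip [0.6112 0.177  0.0883] tip-tcp [ 0.0004  0.0042 -0.0915] move [-0.001  -0.001  -0.0483]
scene cross [0.6075 0.1765 0.04  ] tip [0.6076 0.1794 0.0883] move [-0.0001 -0.003  -0.0483]
scene line of vertical shank [[382.8729 280.6079]
 [384.0223 272.4307]] obs (384,279.6)->(385.6,266)
262 [0.615  0.1895 0.1828]
275 [0.6149 0.1894 0.1996]
285 [0.6149 0.1894 0.2107]
300 [0.6146 0.1885 0.2228]
350 [0.6115 0.1747 0.2337]
```

{"name": "servo_tool", "arguments": {
  "steps": [
    {"x": -0.001,"y": -0.001,"z": -0.015,"wx": 0,"wy": 0,"wz": 0},
    {"x": -0.001,"y": -0.001,"z": -0.03,"wx": 0,"wy": 0,"wz": 0},
    {"x": -0.001,"y": -0.001,"z": -0.04,"wx": 0,"wy": 0,"wz": 0},
    {"x": -0.001,"y": -0.001,"z": -0.044,"wx": 0,"wy": 0,"wz": 0},
    {"x": -0.001,"y": -0.001,"z": -0.044,"wx": 0,"wy": 0,"wz": 0},
    {"x": -0.001,"y": -0.001,"z": -0.044,"wx": 0,"wy": 0,"wz": 0}
  ]
}}

```text
time_s: 15.7
tcp_pos: [0.6092, 0.1734, 0.1347]
tcp_rot: [[0.976, 0.0, 0.218], [-0.218, -0.0, 0.976], [0.0, -1.0, 0.0]]
ft_force: [0.2, 0.2, -0.7]
gripper_width: 0.0261
```

```bash
python3 look.py w7.png
python3 - <<'E'
from h import *
np.set_printoptions(precision=4,suppress=True)
p=np.load('w.npz')['p'];c=cam('wrist');T=np.array(robot.state()['tcp_pos'])
print('exp tip px',project('wrist',T+[.0004,.0042,-.0915],c),'exp cross',project('wrist',[.6102,.176,.04],c))
a,_=robot.camera('scene')
save('m7.png',np.hstack([cv2.resize(p[205:265,285:345],(400,400),interpolation=0),cv2.resize(a[262:312,356:406],(400,400),interpolation=3)]))
E
```

```text
15.7 [0.6092 0.1734 0.1347] jaw -12.59751800416556 [ 0.0004 -1.      0.    ] [-0.6351  0.3519  0.3924  1.6195 -0.1418  1.1981 -0.4325] [ 0.1974  0.2204 -0.731 ] 0.026083738669241612
exp tip px [[317.1216 237.862 ]] exp cross [[318.1437 238.6388]]
```

View pics/m7.png

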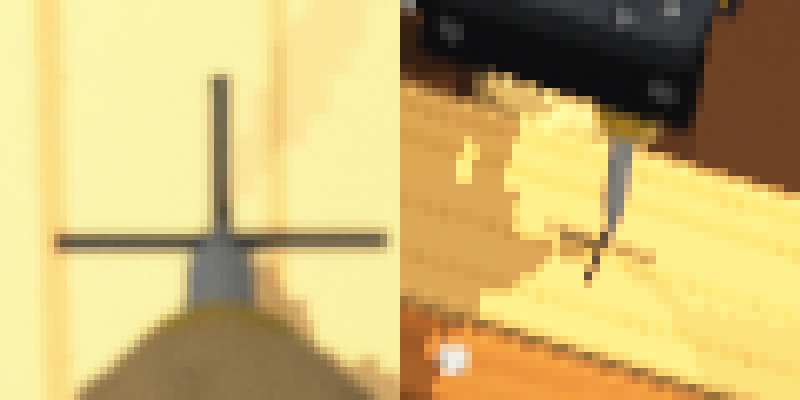

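Run:
```python
from h import *
np.set_printoptions(precision=4,suppress=True)
p=np.load('w.npz')['p'];c=cam('wrist');T=np.array(robot.state()['tcp_pos'])
g=cv2.cvtColor(p,cv2.COLOR_RGB2GRAY)
for y in range(226,246):print(y,g[y,311:326],p[y,318])
for r in (236,237,238):
  print(r,at_z('wrist',[318.1,r],T[2]-.0915,c)[0]-T)
C=at_z('wrist',[318.1,241.2],.04,c)[0];print('cross',C)
```

```text
226 [238 238 237 236 229 193 106 103 187 223 227 228 227 222 213] [115 103  75]
227 [237 238 238 237 230 194 105 104 188 221 228 228 226 223 215] [116 104  75]
228 [237 237 238 236 230 193 106 107 187 220 228 228 227 223 219] [117 107  77]
229 [238 237 238 236 230 193 108 106 185 220 228 228 227 223 220] [116 106  77]
230 [238 237 237 236 230 194 108 104 186 221 226 228 228 226 221] [116 104  76]
231 [237 237 237 236 230 193 107 104 184 220 228 228 230 229 225] [116 103  77]
232 [238 237 237 236 230 193 106 101 181 219 227 229 232 231 225] [114 100  72]
233 [237 237 238 236 229 192 106 100 179 220 228 230 232 231 226] [116  98  70]
234 [238 238 238 237 230 193 106  97 178 222 232 233 234 231 226] [112  95  70]
235 [237 237 237 235 230 193 105  88 169 223 234 236 235 232 225] [101  86  64]
236 [238 237 238 236 229 192 106  78 157 222 235 236 236 232 226] [88 77 60]
237 [237 237 237 236 228 190 108  83 155 219 234 235 234 230 223] [92 82 66]
238 [235 235 235 232 220 183 115  93 150 210 224 226 225 222 213] [99 93 80]
239 [218 217 215 207 184 156 112  99 131 167 181 184 181 177 170] [103  99  90]
240 [127 126 126 121 115 114 102  94  92  97  99  98  98  96  94] [94 95 89]
241 [ 90  85  79  78  93 106 106  99  90  75  64  65  76  84  90] [ 99 100  98]
242 [165 158 133 107 109 115 115 110 105  96  93 109 139 156 164] [110 111 108]
243 [223 210 173 128 120 118 117 112 108 106 110 143 187 204 204] [111 113 110]
244 [233 216 168 127 119 120 116 113 110 106 110 138 175 191 191] [112 114 111]
245 [234 213 153 121 119 119 117 113 110 104 104 121 151 168 173] [113 113 110]
236 [ 0.0014  0.0054 -0.0915]
237 [ 0.0012  0.0047 -0.0915]
238 [ 0.0011  0.004  -0.0915]
cross [0.6098 0.1741 0.04  ]
```

{"name": "servo_tool", "arguments": {
  "steps": [
    {"x": -0.0005,"y": -0.0025,"z": 0,"wx": 0,"wy": 0,"wz": 0},
    {"x": -0.0005,"y": -0.0025,"z": 0,"wx": 0,"wy": 0,"wz": 0},
    {"x": -0.0005,"y": -0.0025,"z": -0.001,"wx": 0,"wy": 0,"wz": 0},
    {"x": -0.0005,"y": -0.0025,"z": -0.001,"wx": 0,"wy": 0,"wz": 0}
  ]
}}

```text
time_s: 16.2
tcp_pos: [0.6084, 0.1708, 0.1336]
tcp_rot: [[0.976, 0.0, 0.218], [-0.218, 0.0, 0.976], [-0.0, -1.0, 0.0]]
ft_force: [-0.5, 0.3, -0.6]
gripper_width: 0.0259
```

```bash
python3 look.py w8.png
python3 - <<'E'
from h import *
p=np.load('w.npz')['p'];g=cv2.cvtColor(p,cv2.COLOR_RGB2GRAY)
for y in range(226,250):print(y,g[y,306:332],p[y,318])
a,_=robot.camera('scene')
save('m8.png',np.hstack([cv2.resize(p[205:265,285:345],(400,400),interpolation=0),cv2.resize(a[267:307,360:400],(400,400),interpolation=3)]))
E
```

```text
16.2 [0.6084 0.1708 0.1336] jaw -12.604341140691362 [-0. -1.  0.] [-0.6327  0.3501  0.3932  1.6242 -0.1418  1.1955 -0.4289] [-0.4571  0.2817 -0.6427] 0.02585823494509211
226 [238 238 238 237 238 238 238 237 238 236 221 130  66 131 206 225 228 228
 224 215 204 204 220 229 234 235] [70 65 57]
227 [238 238 238 237 238 237 238 238 237 235 220 131  64 130 205 226 228 228
 224 216 206 207 220 233 236 236] [68 63 56]
228 [238 238 237 237 237 238 238 237 237 235 221 131  66 130 205 225 228 228
 225 217 205 206 223 234 236 236] [71 65 57]
229 [238 238 238 238 238 238 238 237 237 235 221 130  68 129 205 225 228 228
 227 221 210 210 222 234 236 236] [72 67 59]
230 [238 238 238 237 237 238 237 237 237 236 221 129  68 129 205 226 229 229
 230 227 219 220 228 235 236 236] [73 67 59]
231 [238 238 237 238 238 238 237 238 237 236 221 132  65 127 205 226 228 232
 233 229 222 222 228 235 236 236] [72 63 57]
232 [238 238 238 238 238 237 238 237 237 235 221 131  62 129 204 226 229 233
 235 231 223 223 229 234 236 236] [68 61 52]
233 [238 238 238 237 237 237 237 237 237 235 221 131  62 128 205 226 231 234
[... 1327 characters left out ...]
116 112 110 107 113 134 168
 205 221 220 221 229 235 236 236] [112 113 111]
245 [237 237 238 238 237 234 212 152 122 117 119 116 114 108 105 106 122 154
 189 206 212 217 226 234 235 236] [113 115 112]
246 [238 238 237 238 237 234 209 144 119 118 118 116 113 111 105 103 115 146
 170 183 190 198 218 233 236 235] [111 114 110]
247 [238 238 237 238 238 233 209 146 118 119 118 117 113 112 103 102 114 144
 165 169 167 175 205 230 236 236] [112 114 112]
248 [238 238 237 237 237 233 208 142 118 119 120 117 114 111 106 102 114 142
 164 165 159 165 195 229 235 235] [115 114 108]
249 [238 237 237 237 237 230 200 140 119 118 117 116 114 111 106 103 108 139
 163 165 158 162 193 228 236 235] [119 114  99]
```

Viewer limit reached; the pixel numbers tell enough: cross at (318.0, 237.5), cone converging to about (317.5, 236.5), i.e. under 1 mm off. Touch down gently.

{"name": "servo_tool", "arguments": {
  "steps": [
    {"x": 0,"y": -0.0006,"z": -0.001,"wx": 0,"wy": 0,"wz": 0},
    {"x": 0,"y": -0.0006,"z": -0.002,"wx": 0,"wy": 0,"wz": 0},
    {"x": 0,"y": -0.0006,"z": -0.0025,"wx": 0,"wy": 0,"wz": 0},
    {"x": 0,"y": -0.0006,"z": -0.0025,"wx": 0,"wy": 0,"wz": 0}
  ]
}}

```text
time_s: 16.7
tcp_pos: [0.6085, 0.1701, 0.1312]
tcp_rot: [[0.976, 0.0, 0.218], [-0.218, -0.0, 0.976], [0.0, -1.0, -0.0]]
ft_force: [-0.6, -0.3, 0.7]
gripper_width: 0.0261
```

{"name": "servo_tool", "arguments": {
  "steps": [
    {"x": 0,"y": 0,"z": -0.0005,"wx": 0,"wy": 0,"wz": 0},
    {"x": 0,"y": 0,"z": -0.001,"wx": 0,"wy": 0,"wz": 0},
    {"x": 0,"y": 0,"z": -0.001,"wx": 0,"wy": 0,"wz": 0},
    {"x": 0,"y": 0,"z": -0.001,"wx": 0,"wy": 0,"wz": 0}
  ]
}}

```text
time_s: 17.1
tcp_pos: [0.6087, 0.1703, 0.1305]
tcp_rot: [[0.976, 0.001, 0.218], [-0.218, 0.0, 0.976], [0.001, -1.0, 0.0]]
ft_force: [-0.7, 0.2, 4.1]
gripper_width: 0.026
```

{"name": "servo_tool", "arguments": {
  "steps": [
    {"x": 0,"y": 0,"z": -0.0001,"wx": 0,"wy": 0,"wz": 0},
    {"x": 0,"y": 0,"z": -0.0001,"wx": 0,"wy": 0,"wz": 0},
    {"x": 0,"y": 0,"z": -0.0001,"wx": 0,"wy": 0,"wz": 0}
  ]
}}

```text
time_s: 17.4
tcp_pos: [0.6087, 0.1702, 0.1303]
tcp_rot: [[0.976, 0.001, 0.218], [-0.218, 0.0, 0.976], [0.001, -1.0, 0.0]]
ft_force: [-1.1, -0.4, 4.3]
gripper_width: 0.026
```

```bash
python3 look.py w9.png
python3 - <<'E'
from h import *
np.set_printoptions(precision=4,suppress=True)
p=np.load('w.npz')['p'];d=np.load('w.npz')['d'];g=cv2.cvtColor(p,cv2.COLOR_RGB2GRAY);c=cam('wrist')
for y in range(231,246):print(y,g[y,306:332])
for y in (262,275,285,300): print(y,by_depth('wrist',[319,y],d[y,319],c)[0])
F=[]
for _ in range(4): robot.camera('top'); F.append(robot.state()['ft_force'])
print(np.mean(F,0),np.std(F,0))
a,_=robot.camera('scene')
M=(a[...,0].astype(int)>150)&(a[...,1]<70)&(a[...,2]<70);M[:250]=0;M[275:]=0;M[:,:315]=0;M[:,:][:,385:]=0
ys,xs=np.nonzero(M);
for sel,z in (((xs<346),.018),((xs>350),.047)):
    k=np.c_[xs,ys][sel];W=at_z('scene',k,z)[:,:2];v=np.linalg.svd(W-W.mean(0))[2][0];print(len(k),W.mean(0),np.degrees(np.arctan2(v[1],v[0]))%180)
E
```

```text
17.4 [0.6087 0.1702 0.1303] jaw -12.603502779818317 [ 0.0006 -1.      0.0003] [-0.6315  0.3527  0.3929  1.6279 -0.143   1.1889 -0.427 ] [-1.0554 -0.3539  4.2583] 0.0259967467623786
231 [238 238 238 237 237 237 237 237 236 223 164  88 125 215 229 228 228 227
 222 214 217 225 235 236 236 236]
232 [238 238 237 238 237 238 238 238 236 223 163  84 124 211 227 228 228 227
 222 216 218 224 233 236 236 236]
233 [238 238 238 237 237 238 237 237 236 223 163  84 116 204 225 228 228 228
 224 219 220 226 235 236 236 236]
234 [238 238 238 237 237 237 238 237 235 222 162  84 107 191 222 227 229 230
 228 223 220 225 234 236 236 236]
235 [235 234 235 235 234 234 234 233 231 218 154  78  97 174 214 222 224 227
 226 220 216 221 229 232 232 232]
236 [216 214 215 214 213 209 206 204 201 182 128  66  80 141 178 190 193 196
 195 189 183 189 200 203 205 203]
237 [148 149 146 146 143 133 125 121 119 108  76  49  55  90 107 113 114 118
 119 113 110 114 120 124 123 123]
238 [98 97 95 96 95 91 84 85 81 71 65 64 61 67 77 82 82 84 83 79 79 79 87 95
 97 93]
239 [162 162 162 161 161 161 161 159 150 122  92  86  86 
[... 301 characters left out ...]
237 236 227 198 143 115 110 111 116 149 180 200 221
 229 226 221 225 234 236 236 236]
243 [238 238 237 237 237 236 229 206 159 128 118 114 112 112 121 138 170 208
 223 220 217 224 234 236 236 236]
244 [238 237 238 238 237 235 220 174 132 119 118 117 115 109 108 117 142 178
 195 194 199 219 233 236 236 236]
245 [238 238 237 238 237 233 209 152 121 117 118 115 113 109 104 105 126 156
 170 171 178 208 231 236 235 235]
262 [0.6129 0.1868 0.133 ]
275 [0.6129 0.1871 0.1509]
285 [0.6129 0.1872 0.1624]
300 [0.6127 0.1861 0.1738]
[ 0.1812 -0.1678  3.6397] [0.4286 0.3087 0.2909]
48 [0.4954 0.0448] 77.26050311502892
0 [nan nan] 0.0<stdin>:13: RuntimeWarning: Mean of empty slice.
  ret = um.true_divide(
```

{"name": "servo_tool", "arguments": {
  "steps": [
    {"x": 0,"y": 0,"z": -0.0002,"wx": 0,"wy": 0,"wz": 0},
    {"x": 0,"y": 0,"z": -0.0002,"wx": 0,"wy": 0,"wz": 0},
    {"x": 0,"y": 0,"z": -0.0002,"wx": 0,"wy": 0,"wz": 0},
    {"x": 0,"y": 0,"z": -0.0002,"wx": 0,"wy": 0,"wz": 0}
  ]
}}

```text
time_s: 18.1
tcp_pos: [0.6086, 0.1702, 0.13]
tcp_rot: [[0.976, 0.0, 0.218], [-0.218, 0.0, 0.976], [0.0, -1.0, 0.0]]
ft_force: [-1.4, 0.7, 5.1]
gripper_width: 0.026
```

Run:
```python
from h import *
F=[]
for _ in range(6): robot.camera('top'); F.append(robot.state()['ft_force'])
F=np.mean(F,0);print(F)
if 3.5<F[2]<5.5: print(robot.close_job())
```

```text
[-0.35941554 -0.07081059  4.92184158]
the job is handed in; nothing more can be done
None
```

The rail is clamped and the awl is held upright with its point on the pencil cross, pressing at about half a kilo. I handed the job in at about 18 s of the 62 s.

- **Cam:** I pinched the orange knob and swung the lever about 87°. After I let go, the wrist picture showed the lever in line with the red mark and the rail tight against the fence. The measured lever angle came out about 2° past the mark, short of the stop. A last colour check of the lever line found no pixels, so that one check failed. Nothing touched the cam after the good picture.
- **Awl:** I took it from the middle hole and found the cross again after clamping. In the wrist image the point is within about 0.5 mm of the cross centre. During the approach the scene camera's coarser view disagreed by 1–2 mm, and I followed the wrist camera. The handle is upright to about 1°.
- **Force:** the last average at the wrist was 4.9 N. Allowing for the −0.7 N it read before contact, the point presses with roughly 5–5.6 N. The awl is still gripped.
- **Other things:** I moved nothing else on purpose, and no reading suggested that anything else was touched. I did not take a separate picture at the end to check them.

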